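# Open the soak pot and lock the inspection lamp out over it

### The job

I want to look at the bearing in the soak pot: first lift the lid off the pot and lay it gently, knob up, on the wooden board. Then draw the lamp's telescopic arm out along its tube (it has a rubber grip behind the yellow head) until the red lock button clicks out of its hole, so that the lamp stays out over the pot. Leave the pot, the board, the bottle, the oil can and the parts bin standing where they are.

Things in the scene. Friction and masses are not known exactly. Their poses are not given: they have to be found in the camera images.
- lid_knob (a point): centre of the black knob of the pot's loose lid: 28 mm across, its top 11 mm above this point, on a stem 17 mm thick; z points up out of the lid. The lid's top beside the stem is 21 mm below this point, its 108 mm rim plate 25 to 29 mm below it, and a plug (82 mm across, 8 mm deep, 5 mm play all round) goes down into the pot; its lowest face is 37 mm below this point
- pot_rim (a point): centre of the mouth of the stainless soak pot, 90 mm above the bench: outer diameter 100 mm, inner 92 mm, two small wire ears 18 mm below the rim that stick out 17 mm; 0.8 kg, loose on the bench. A bearing lies in it. The lid lies on this rim at the start
- board_top (a point): centre of the top face of the wooden board, 130 (its x) x 190 (its y) x 18 mm, lying flat on the bench, top face 18 mm above it, loose, 0.38 kg. It lies either left of the pot or far right beyond the lamp's foot
- lamp_grip (a point): middle of the round black rubber grip on the lamp's sliding arm: 25 mm across, 44 mm long between flanges 36 mm across. x points out along the arm (the way it is drawn, rising 35 degrees above level), y level across it, z square to the arm, upward and back. The head's barrel overhangs it: a gripper coming straight down meets it; come square to the arm, along -z of this frame
- lamp_head (a point): middle of the yellow lamp head, 76 mm across, 76 mm ahead of the grip; it moves with the arm. Its lens faces forward and down, 16 mm from this point; from its back a finned battery barrel (48 mm across) stands up 100 mm, nearly square to the arm and leaning back over the grip, its near side 53 to 68 mm ahead of the grip as measured along the arm
- lamp: the lamp's round foot, 110 mm across, held fast to the bench; origin at the centre of its underside, x points the way the arm leans (level), z up. The arm's axis starts 85 mm above the origin and rises at 35 degrees along x; the 26 mm square outer tube ends 155 mm along it, the lock hole is 125 mm along it in the tube's upper face
- lamp_arm (a joint): how far the arm is drawn out, m: 0 fully in, 0.075 at the lock hole, with a stop 1.5 mm farther. It slides stiffly (about 6 N with the button rubbing) and stays where it is left; drawn to the hole it stops hard
- lock_button (a joint): red spring lock button on the inner tube, m: about 0 while the outer tube holds it down, 0.0065 when it has sprung out of the hole in the outer tube and locks the arm
- bottle_mid (a point): middle of the white degreaser bottle with red nozzle cap, 74 mm across, 236 mm tall, standing on the bench, 0.62 kg; it and the oil can stand on either side of the lamp's arm, near the pot, and may be swapped
- oilcan_mid (a point): point 100 mm above the bench on the axis of the red oil can with a slanting copper spout, body 72 mm across, 202 mm tall with the spout, standing loose on the bench
- bin_mid (a point): middle, half-way up, of the blue open parts bin, 166 (x) x 106 (y) x 75 mm, loose, with a few bolts in it
- lid: the same aluminium lid, 108 mm across, 0.11 to 0.23 kg; origin at the centre of its lowest face, z up; it lies in the pot's mouth at the start with this face 82 mm above the bench
Things that resemble listed ones, but are neither listed nor needed, are in the scene too. Leave any blue look-alike of the lid alone.

How it is judged:
By the outcome, as a careful person would: the job done as asked, in the order asked, and still so for the second after the job is handed in, with the robot touching nothing.
It also fails if it takes over 58 s, if anything falls off the work surface, if the arm or the gripper's body presses on something with over 40 N, if the wrist force passes 120 N, or if a joint passes its speed limit or range.

### The arm

A 6-joint arm with a two-finger parallel gripper is mounted at the origin on a cart in front of the work surface, level with it; the furniture and walls round the work are solid. World frame = base frame: x ahead of the robot, y to its left, z up, the work surface at z = 0. Lengths are in mm, angles in rad, forces in N, time in s.
With the tool pointing down it reaches from about 300 to 775 mm from the base axis. Payload 14.6 kg.
Tool frame: the origin (TCP) lies midway between the tips of the shut fingers; the grasp point (between the pads) lies grasp_offset behind it (grasp_offset is the distance from the TCP to the grasp point, in mm); z points along the fingers, y is the line along which they close (so a half turn about z gives the same grasp; the last joint's range is limited). The gripper opens to 94 mm and grips with 3 to 60 N. Pads are 16 mm wide; open, the fingers measure 119 mm over their backs; the gripper's body (75 mm by 177 mm) begins 78 mm behind the grasp point.
Start: joints at [-1.31, 0.3, 1.521, -0, 1.321, -0.067], TCP at [177.071, -520.706, 205.446] pointing down, gripper open.
Joint ranges: [-3.03, 3.03], [-0.79, 2.21], [0.23, 2.52], [-1.04, 4.18], [0, 3.07], [-2.55, 2.55]. Speed limits (rad/s): [2.22, 2.22, 2.57, 3.14, 3.14, 3.14].

### API

Orientations are given as [roll, pitch, yaw] about the fixed x, y, z axes, in that order (R = Rz(yaw) Ry(pitch) Rx(roll)).
In Python, from cell import * gives the robot as it stands. The module is installed in compiled form; this text tells all that it offers.
- The arm moves only by the shell command python3 -m jog 'ROWS' [FORCE]. ROWS is JSON, a list of rows, each a list of 3 entries, a list of its own where there are three numbers: the finger opening in mm, from 0 to 94, then the shift along the tool's x, y, z in units of 50 mm (1.0 is 50 mm), then the turn about the tool's z in units of 180 degrees (1.0 is 180 degrees). In form: [[fingers, [dx, dy, dz], twist], ...]. A call has 1 to 20 rows; each row shifts and turns the commanded pose from where the row before left it, along the tool's axes as they then stand; what a row does not reach is not made up. A row lasts 1/10 s, in which the tool goes at most 50 mm and 8.59 degrees, less where a joint would pass 70% of its speed; a pose out of reach is approached as far as the arm can. A call with a number of a shift or a turn outside -1 to 1 is refused whole. A call with a gripper value outside its range is refused whole. The fingers move at their own pace and stop on an object; FORCE is the grip in N (left out, the last holds). Time passes only in rows, so rows that do not move let the fingers close. It gives the time, the measured TCP pose, the force, the opening and the grip force at its end, in the units of the state.
- read_state(): the state, without advancing time (a new reading comes with each control period).
- camera(name): name is "scene" or "side" or "wrist"; returns the picture (384x512x3 uint8, red, green, blue); there is no depth.
- calibration(name): a dict with "mtx" (3x3 intrinsics, pixels), "distortion" ([k1, k2, p1, p2, k3] as OpenCV has them; the pictures are not rectified), "cam_to_world" (4x4, takes a point from camera to world coordinates); the wrist camera has in their place "hand_eye" (4x4, takes a point from camera to tool coordinates, whose origin is the TCP and whose axes are the flange's). Camera axes: x right, y down, z forward; pixel columns grow to the right and rows downward; lengths in mm; the calibration is good to about 2 mm. A picture is of the moment at which its call begins: read the wrist's pose just before it. calibration takes no time and is no camera call.
- sign_off(): hands the job in; it is judged then, once.
Trained networks look in the newest picture that a camera, given by its name, has taken for a name from the list of things; names that differ only in an ending like _2 or _b are one class to them, and where a whole thing is asked for, a point or a joint stands for the part that bears it (a point fixed in the world has none). Each returns a list of dicts, best first, with "conf" (0 to 1); they miss things now and then, are a little off and sometimes report something else, mostly with a low value. They report only what shows in the picture. A call takes as long as a camera call. They do not tell look-alikes from the thing itself.
- regions_of(camera, query): "pixels" (384x512 bool, what is visible of it) and "rect" ([centre column, centre row, width, height] in pixels, round what is visible of it).
The state is a dict: "clock": time; "joints": joint angles; "qd": joint speeds; "effort": joint torques, N m; "eef_pos": TCP position; "eef_rot": TCP orientation; "wrist_force": force on the tool from outside, world axes, zero at the start; "moment": the same for the moment, N m; "finger_gap": finger opening in mm; "finger_force": force on a finger pad.
Only numpy, scipy, OpenCV 4.12 (cv2) and the standard library are available. Lean on these libraries where they do the work, as an engineer would, in place of code of your own. Each camera call takes 0.05 s, during which the arm holds its last target. There are 200 camera calls.

## Working session

There is one attempt and no reset: what is moved stays moved. The work goes in short steps, Python scripts to look and compute and a shell command to move; the robot and the scene stay as the last step left them, time stands still between calls to the robot, and variables do not carry over. Pictures are saved under pics/ and viewed, at most 10 in all, crops included, and the job is handed in when it is done.

```bash
mkdir -p pics; cat > h.py <<'E'
from cell import *
import numpy as np, cv2
from scipy.spatial.transform import Rotation as R
def ray(cam,uv,T=None):
    c=calibration(cam); p=cv2.undistortPoints(np.array([[uv]],float),c["mtx"] if isinstance(c["mtx"],np.ndarray) else np.array(c["mtx"]),np.array(c["distortion"],float))[0,0]
    M=np.array(c["cam_to_world"]) if T is None else T
    d=M[:3,:3]@[p[0],p[1],1]; return M[:3,3],d/np.linalg.norm(d)
def wristT():
    s=read_state(); T=np.eye(4); T[:3,:3]=R.from_euler('xyz',s["eef_rot"]).as_matrix(); T[:3,3]=s["eef_pos"]
    return T@np.array(calibration("wrist")["hand_eye"])
def atz(cam,uv,z,T=None):
    o,d=ray(cam,uv,T); return o+d*(z-o[2])/d[2]
def tri(rs):
    A=np.zeros((3,3));b=np.zeros(3)
    for o,d in rs:
        P=np.eye(3)-np.outer(d,d);A+=P;b+=P@o
    x=np.linalg.solve(A,b); return x,[float(np.linalg.norm((np.eye(3)-np.outer(d,d))@(x-o))) for o,d in rs]
E
python3 - <<'E'
from h import *
np.set_printoptions(precision=1,suppress=True)
s=read_state();print(s)
a=camera("scene");b=camera("side")
cv2.imwrite("pics/a.png",a[...,::-1]);cv2.imwrite("pics/b.png",b[...,::-1])
for n in ["lid_knob","pot_rim","board_top","lamp_grip","lamp_head","lamp","bottle_mid","oilcan_mid","bin_mid","lid"]:
    for c in ["scene","side"]:
        for r in regions_of(c,n)[:3]: print(n,c,round(r["conf"],2),np.round(r["rect"],1))
for c in ["scene","side"]: print(np.array(calibration(c)["cam_to_world"]))
E
```

```text
{'clock': 0.0, 'joints': array([-1.3,  0.3,  1.5, -0. ,  1.3, -0.1]), 'qd': array([ 0., -0., -0., -0.,  0.,  0.]), 'effort': array([  0. , -53.2, -35.3,   0.1,   0. ,  -0. ]), 'eef_pos': array([ 177. , -520.5,  204.9]), 'eef_rot': array([-3.1, -0. ,  0.3]), 'wrist_force': array([ 0.8, -0.7,  0.1]), 'moment': array([-0., -0.,  0.]), 'finger_force': 0.0, 'finger_gap': 93.87532819421287}
lid_knob scene 0.71 [216.7 214.1  33.8  22.3]
lid_knob scene 0.67 [273.9 199.7  29.8  19.5]
lid_knob side 0.68 [242.2 212.6  38.3  21.6]
lid_knob side 0.51 [265.8 187.1  24.3  15.2]
pot_rim scene 0.96 [218.6 235.7  32.2  27.8]
pot_rim side 0.83 [242.8 233.8  36.4  26.4]
board_top scene 0.84 [153.3 294.6  95.2  56.5]
board_top scene 0.29 [278.1 155.6  54.6  63. ]
board_top scene 0.21 [216.9 234.4  28.7  27.5]
board_top side 0.7 [214.1 301.9  79.9  63. ]
lamp_grip scene 0.97 [277.9 155.4  55.   64.9]
lamp_grip side 0.78 [284.5 151.7  41.7  49.9]
lamp_head scene 0.74 [276.9 155.7  57.   59.4]
lamp_head side 0.91 [282.8 149.1  44.4  43.2]
lamp_head side 0.63 [244.3 234.1  35.4  26.4]
lamp scene 0.67 [286.2 
[... 220 characters left out ...]
0.46 [247.8 187.4  22.6  49.1]
oilcan_mid scene 0.37 [276.9 155.1  55.4  54.9]
oilcan_mid side 0.67 [249.9 197.1  20.8  26. ]
oilcan_mid side 0.59 [242.2 234.2  33.5  29.5]
bin_mid scene 0.91 [311.6 190.9  20.8  34.4]
bin_mid side 0.86 [299.8 172.7  38.8  25.6]
bin_mid side 0.16 [277.4 223.   22.1  80.6]
lid scene 0.8 [218.9 215.1  32.3  23.2]
lid scene 0.77 [274.4 199.9  33.9  18.2]
lid side 0.63 [243.8 213.1  40.1  20.9]
lid side 0.61 [263.9 188.8  19.6  14.2]
[[  -0.6   -0.3    0.7 -358.5]
 [  -0.8    0.3   -0.6  791.2]
 [   0.    -0.9   -0.4  677.3]
 [   0.     0.     0.     1. ]]
[[ -0.9  -0.2   0.4 -21.3]
 [ -0.5   0.4  -0.8 999.8]
 [ -0.   -0.9  -0.5 767.7]
 [  0.    0.    0.    1. ]]
```

```bash
python3 - <<'E'
import cv2,numpy as np
a=cv2.imread("pics/a.png");b=cv2.imread("pics/b.png")
f=lambda i,x,y:cv2.resize(i[y:y+230,x:x+270],None,fx=2.9,fy=2.6,interpolation=cv2.INTER_CUBIC)
cv2.imwrite("pics/a2.png",f(a,95,100));cv2.imwrite("pics/b2.png",f(b,150,105))
E
```

```text
(no output)
```

View pics/a2.png

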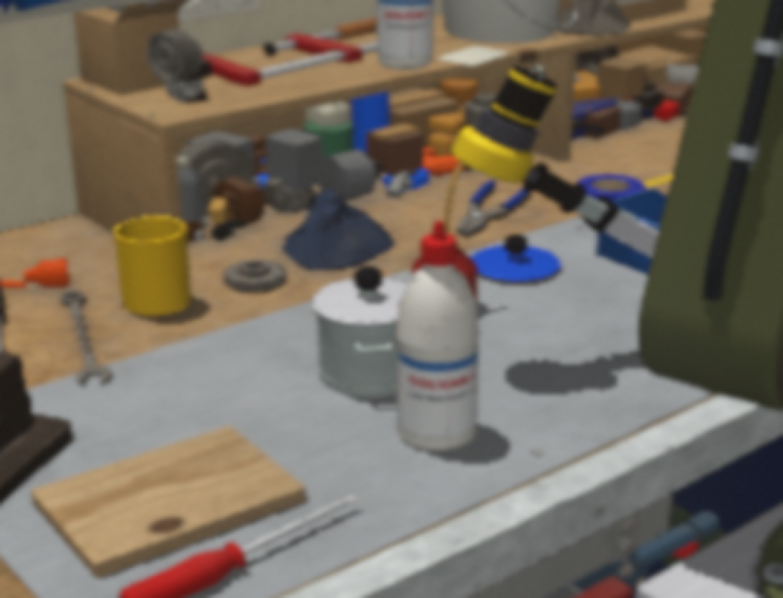

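View pics/b2.png

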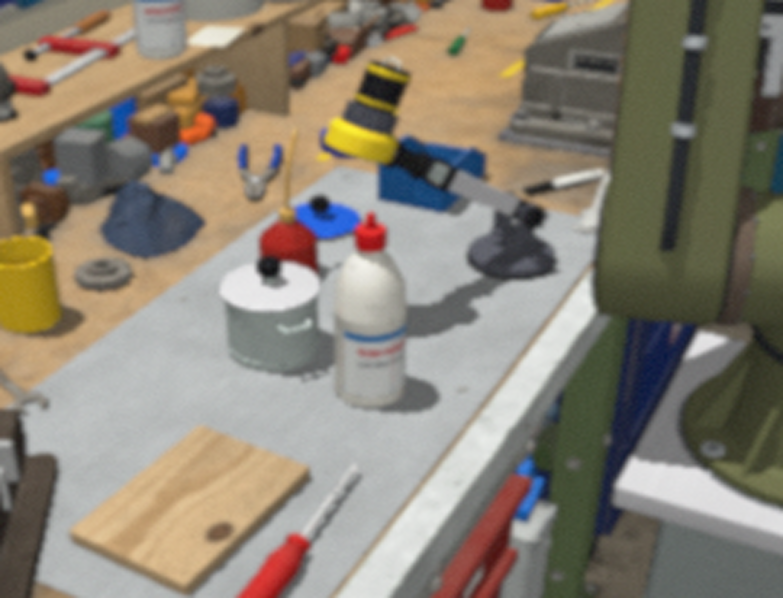

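The pictures show the lidded pot (scene crop 365,330; side 270,310), the board left of it, and the bottle in front. The oil can is behind, the lamp (yellow head, grip at 555,187 / 415,160) is on the right, and the blue lid is a decoy.

```bash
python3 - <<'E'
from h import *
np.set_printoptions(precision=1,suppress=True)
A=lambda x,y:(95+x/2.9-.3,100+y/2.6-.3);B=lambda x,y:(150+x/2.9-.3,105+y/2.6-.3)
for n,a,b in [("knob",(368,279),(269,267)),("grip",(553,187),(412,160)),("head",(495,152),(362,140)),("bottletop",(438,226),(370,217)),("spoutbase",(0,0),(288,212)),("barreltop",(532,75),(388,68))]:
    if n!="spoutbase":print(n,*tri([ray("scene",A(*a)),ray("side",B(*b))]))
for p in [(33,493),(232,430),(304,492),(100,572)]: print("bA",atz("scene",A(*p),18))
for p in [(73,537),(203,428),(310,472),(185,588)]: print("bB",atz("side",B(*p),18))
print("foot",atz("side",B(511,255),15),"tube start",atz("side",B(527,215),85))
print("bottle",atz("side",B(370,385),0),"bottleA",atz("scene",A(437,430),0))
print("can",atz("side",B(289,245),100),atz("side",B(289,212),130)); print("bin",atz("side",B(432,178),37))
print("pot",atz("side",B(270,290),90),atz("scene",A(366,303),90))
E
```

```text
knob [557.6 100.3 117. ] [0.9529722435034021, 0.9529722435034245]
grip [463.2 -48.9 214.7] [1.0525065290470692, 1.0525065290469937]
head [503.6  -9.6 250.1] [2.326379489764644, 2.3263794897647836]
bottletop [424.7 126.  230.7] [0.8568822138287033, 0.8568822138287848]
barreltop [488.9 -39.8 332.1] [1.7032732605853198, 1.7032732605852774]
bA [537.3 466.1  18. ]
bA [524.4 280.1  18. ]
bA [398.8 289.5  18. ]
bA [402.2 474.4  18. ]
bB [533.4 473.4  18. ]
bB [525.9 283.2  18. ]
bB [399.3 293.9  18. ]
bB [411.9 478.   18. ]
foot [ 397.2 -206.7   15. ] tube start [ 379.5 -202.1   85. ]
bottle [427.7 117.6   0. ] bottleA [429.6 119.9   0. ]
can [579.6  22.7 100. ] [595.   -4.9 130. ]
bin [ 565.9 -337.9   37. ]
pot [552.4 108.9  90. ] [557.6 102.8  90. ]
```

```bash
cat >> h.py <<'E'
def go(p,axis=None):
    "units to shift in tool axes after twisting so that tool y lies along world angle axis (deg)"
    s=read_state(); M=R.from_euler('xyz',s["eef_rot"]).as_matrix(); tw=0
    if axis is not None:
        cur=np.degrees(np.arctan2(M[1,1],M[0,1])); d=(axis-cur+90)%180-90
        tw=-d/180; M=M@R.from_euler('z',tw*180,degrees=True).as_matrix()
    print("clock %.1f"%s["clock"],"pos",s["eef_pos"],"j",np.round(s["joints"],2),"yaxis %.1f"%np.degrees(np.arctan2(M[1,1],M[0,1])))
    print("twist %.3f shift"%tw,np.round(M.T@(np.array(p)-s["eef_pos"])/50,2))
E
python3 - <<'E'
from h import *
np.set_printoptions(precision=2,suppress=True)
import cell; print([ (n,getattr(cell,n)) for n in dir(cell) if 'off' in n.lower() or 'grasp' in n.lower()])
A=lambda x,y:(95+x/2.9-.3,100+y/2.6-.3);B=lambda x,y:(150+x/2.9-.3,105+y/2.6-.3)
print("spout",tri([ray("scene",A(455,168)),ray("side",B(294,130))]),atz("side",B(294,130),200))
go([470,20,480],125); go([470,20,480],35)
E
```

```text
[('grasp_offset', 18.8), ('sign_off', <function connect.<locals>.done at 0x7fabb33bfa60>)]
spout (array([629.29, -75.07, 195.03]), [12.64725612770044, 12.647256127700498]) [637.94 -92.79 200.  ]
clock 1.1 pos [ 177.07 -520.71  205.45] j [-1.31  0.3   1.52 -0.    1.32 -0.07] yaxis -55.0
twist -0.090 shift [11.   -5.5  -5.49]
clock 1.1 pos [ 177.07 -520.71  205.45] j [-1.31  0.3   1.52 -0.    1.32 -0.07] yaxis -145.0
twist 0.410 shift [ -5.5  -11.    -5.49]
```

```bash
python3 -m jog '[[94,[0,0,-0.6],-0.03],[94,[0,0,-0.7],-0.03],[94,[0,0,-0.7],-0.03],[94,[0,0,-0.7],0],[94,[0,0,-0.7],0],[94,[0,0,-0.6],0],[94,[0,0,-0.4],0]]' && python3 - <<'E'
from h import *
go([540,90,430],125)
E
```

```text
clock: 1.8
eef_pos: [177.1, -520.6, 427.9]
eef_rot: [3.139, 0.001, 0.611]
wrist_force: [0.0, 0.1, 0.6]
finger_gap: 93.9
finger_force: 0.0
clock 1.8 pos [ 177.06164685 -520.64263993  427.85524966] j [-1.31  0.25  1.09 -0.    1.81 -0.35] yaxis -55.0
twist -0.000 shift [12.95 -5.84 -0.07]
```

```bash
python3 -m jog '[[94,[0.4,-0.18,0],0],[94,[0.65,-0.3,0],0],[94,[0.7,-0.32,0],0],[94,[0.7,-0.32,0],0],[94,[0.7,-0.32,0],0],[94,[0.7,-0.32,0],0],[94,[0.7,-0.32,0],0],[94,[0.7,-0.32,0],0],[94,[0.7,-0.32,0],0],[94,[0.7,-0.32,0],0],[94,[0.7,-0.32,0],0],[94,[0.7,-0.32,0],0],[94,[0.7,-0.32,0],0],[94,[0.7,-0.3,0],0],[94,[0.7,-0.3,0],0],[94,[0.7,-0.3,0],0],[94,[0.65,-0.28,0],0],[94,[0.6,-0.26,0],0],[94,[0.35,-0.14,0],0],[94,[0,0,0],0]]' && python3 - <<'E'
from h import *
np.set_printoptions(precision=1,suppress=True)
T=wristT(); im=camera("wrist"); cv2.imwrite("pics/w1.png",im[...,::-1])
for n in ["lid_knob","lid","pot_rim"]:
    for r in regions_of("wrist",n)[:2]: print(n,r["conf"],r["rect"],atz("wrist",r["rect"][:2],119,T))
go([557,101,300],125)
E
```

```text
clock: 3.8
eef_pos: [527.8, 66.4, 424.6]
eef_rot: [-3.141, 0.001, 0.613]
wrist_force: [0.7, -0.1, -1.1]
finger_gap: 93.9
finger_force: 0.0
lid_knob 0.84 [245.7, 128.0, 64.3, 61.1] [561.6 100.1 119. ]
lid_knob 0.77 [388.2, 165.5, 54.3, 48.6] [ 651.2 -138.6  119. ]
lid 0.59 [245.6, 127.2, 56.8, 60.9] [562.6 101.  119. ]
lid 0.55 [390.7, 165.1, 53.2, 48.9] [ 654.2 -141.6  119. ]
pot_rim 0.65 [247.9, 126.9, 70.6, 46.9] [565.2  98.1 119. ]
pot_rim 0.62 [245.9, 128.0, 64.5, 62.9] [561.8  99.8 119. ]
clock 4.0 pos [526.8  64.  425.8] j [ 0.1  0.2  1.1 -0.   1.8  1. ] yaxis -55.0
twist -0.000 shift [ 0.9 -0.3  2.5]
```

View pics/w1.png

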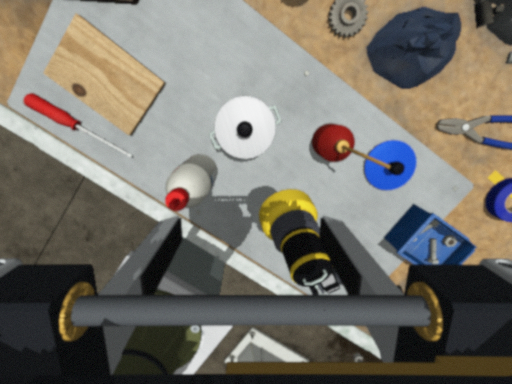

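```bash
python3 - <<'E'
from h import *
np.set_printoptions(precision=1,suppress=True)
T=wristT()
print("knob",atz("wrist",(244.5,129.8),122,T))
for p in [(78,15),(163,82),(131,134),(45,68)]: print("board",atz("wrist",p,18,T))
print("head",atz("wrist",(289,209),255,T),"barreltop",atz("wrist",(312,270),330,T),"bottle",atz("wrist",(177,200),232,T),"can",atz("wrist",(332,141),100,T))
go([558.5,101,250],125);go([558.5,101,105],125)
E
```

```text
knob [557.8  97.6 122. ]
board [545.1 459.6  18. ]
board [534.7 276.4  18. ]
board [411.  279.7  18. ]
board [427.2 471.9  18. ]
head [516.5  -5.1 255. ] barreltop [490.2 -44.1 330. ] bottle [433.3 122.6 232. ] can [628.8 -40.9 100. ]
clock 4.0 pos [526.8  64.  425.8] j [ 0.1  0.2  1.1 -0.   1.8  1. ] yaxis -55.0
twist -0.000 shift [ 0.9 -0.2  3.5]
clock 4.0 pos [526.8  64.  425.8] j [ 0.1  0.2  1.1 -0.   1.8  1. ] yaxis -55.0
twist -0.000 shift [ 0.9 -0.2  6.4]
```

```bash
python3 -m jog '[[60,[0.3,-0.07,0.2],0],[60,[0.4,-0.1,0.4],0],[60,[0.21,-0.06,0.5],0],[60,[0,0,0.6],0],[60,[0,0,0.6],0],[60,[0,0,0.6],0],[60,[0,0,0.6],0],[60,[0,0,0.6],0],[60,[0,0,0.6],0],[60,[0,0,0.5],0],[60,[0,0,0.4],0],[60,[0,0,0.3],0],[60,[0,0,0.1],0],[60,[0,0,0],0],[60,[0,0,0],0]]' 25 && python3 - <<'E'
from h import *
np.set_printoptions(precision=1,suppress=True)
T=wristT(); im=camera("wrist"); cv2.imwrite("pics/w2.png",im[...,::-1])
for r in regions_of("wrist","lid_knob")[:1]: print(r["conf"],r["rect"],atz("wrist",r["rect"][:2],122,T))
go([557.8,99,104],125)
E
```

```text
clock: 5.5
eef_pos: [558.2, 100.4, 126.1]
eef_rot: [3.141, -0.001, 0.61]
wrist_force: [0.6, 0.6, 0.5]
finger_gap: 60.0
finger_force: 0.0
0.65 [250.9, 207.9, 139.4, 133.4] [569.  107.5 122. ]
clock 5.6 pos [558.2 100.4 126.3] j [0.1 0.4 1.6 0.  1.2 1.1] yaxis -55.0
twist -0.000 shift [-0.   0.   0.5]
```

View pics/w2.png

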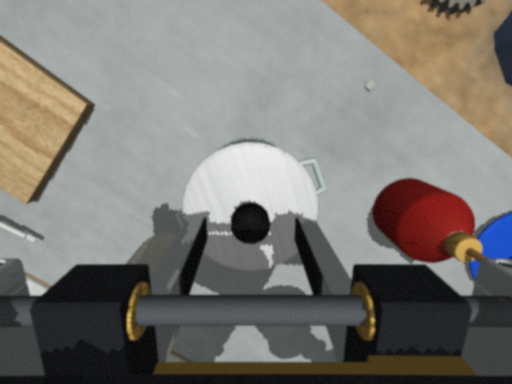

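The knob (250,222) sits centred between the fingers, with the can at (425,220) clear, so I'll go down and grip.

```bash
python3 -m jog '[[60,[0,0,0.25],0],[60,[0,0,0.19],0],[20,[0,0,0],0],[20,[0,0,0],0],[20,[0,0,0],0],[20,[0,0,0],0],[20,[0,0,0],0],[20,[0,0,0],0]]' 25; python3 -m jog '[[20,[0,0,-0.1],0],[20,[0,0,-0.2],0],[20,[0,0,-0.3],0],[20,[0,0,-0.5],0],[20,[0,0,-0.6],0],[20,[0,0,-0.6],0],[20,[0,0,-0.4],0],[20,[0,0,-0.1],0],[20,[0,0,0],0],[20,[0,0,0],0]]' && python3 - <<'E'
from h import *
go([475,372,238],125)
im=camera("wrist"); cv2.imwrite("pics/w3.png",im[...,::-1])
E
```

```text
clock: 6.4
eef_pos: [558.0, 100.3, 103.7]
eef_rot: [3.141, -0.0, 0.611]
wrist_force: [0.1, -0.4, 1.3]
finger_gap: 26.5
finger_force: 25.0
clock: 7.4
eef_pos: [557.4, 100.2, 242.3]
eef_rot: [-3.141, 0.002, 0.611]
wrist_force: [-0.6, 0.9, -2.3]
finger_gap: 26.3
finger_force: 25.0
clock 7.4 pos [557.43107396 100.23957284 242.26954421] j [0.11 0.31 1.42 0.   1.41 1.07] yaxis -55.0
twist -0.000 shift [ 1.77 -5.4   0.09]
```

View pics/w3.png

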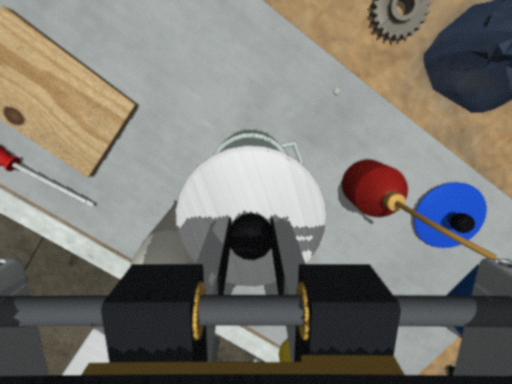

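Lid is in the grip (248,235) and off the pot. Next it goes over the board.

```bash
python3 -m jog '[[20,[0.05,-0.15,0],0],[20,[0.09,-0.3,0],0],[20,[0.14,-0.43,0],0],[20,[0.17,-0.5,0],0],[20,[0.17,-0.5,0],0],[20,[0.17,-0.5,0],0],[20,[0.17,-0.5,0],0],[20,[0.17,-0.5,0],0],[20,[0.17,-0.5,0],0],[20,[0.17,-0.5,0],0],[20,[0.14,-0.4,0],0],[20,[0.09,-0.3,0],0],[20,[0.06,-0.2,0],0],[20,[0.03,-0.1,0],0],[20,[0,0,0],0],[20,[0,0,0],0],[20,[0,0,0],0]]' && python3 - <<'E'
from h import *
np.set_printoptions(precision=1,suppress=True)
T=wristT();im=camera("wrist"); cv2.imwrite("pics/w4.png",im[...,::-1])
for r in regions_of("wrist","board_top")[:1]:
    print(r["conf"],r["rect"]); m=r["pixels"].astype(np.uint8)
    c=max(cv2.findContours(m,0,2)[0],key=cv2.contourArea); q=cv2.approxPolyDP(cv2.convexHull(c),6,True)[:,0]
    for p in q: print(p,atz("wrist",p.astype(float),18,T))
go([471,377,100],125)
E
```

```text
clock: 9.15
eef_pos: [477.3, 371.4, 243.5]
eef_rot: [3.142, -0.0, 0.61]
wrist_force: [1.1, 0.8, -1.7]
finger_gap: 26.7
finger_force: 25.0
0.64 [247.2, 131.6, 157.7, 98.2]
[169 158] [418.4 473.3  18. ]
[222  84] [546.  465.9  18. ]
[324 171] [531.4 278.1  18. ]
[316 180] [514.2 279.2  18. ]
[189 175] [413.5 436.6  18. ]
clock 9.2 pos [477.2 371.5 243.5] j [ 0.6  0.4  1.3 -0.   1.4  1.6] yaxis -55.0
twist -0.000 shift [-0.  -0.2  2.9]
```

View pics/w4.png

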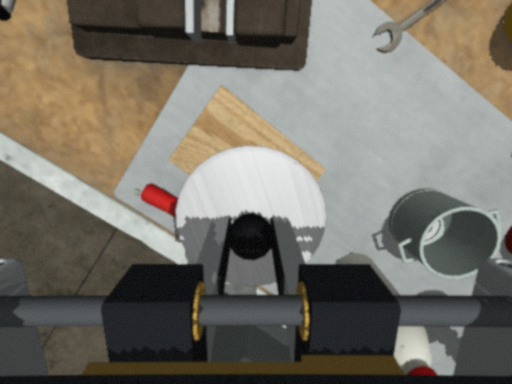

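```bash
python3 -m jog '[[20,[0,-0.09,0.2],0],[20,[0,0,0.4],0],[20,[0,0,0.5],0],[20,[0,0,0.5],0],[20,[0,0,0.5],0],[20,[0,0,0.5],0],[20,[0,0,0.5],0],[20,[0,0,0.4],0],[20,[0,0,0.2],0],[20,[0,0,0.1],0],[20,[0,0,0.1],0],[20,[0,0,0],0],[20,[0,0,0],0]]' && python3 -m jog '[[20,[0,0,0.03],0],[20,[0,0,0.03],0],[20,[0,0,0.03],0],[20,[0,0,0.02],0],[20,[0,0,0],0]]'
```

```text
clock: 10.55
eef_pos: [474.7, 375.9, 49.1]
eef_rot: [-3.142, -0.001, 0.61]
wrist_force: [0.1, 0.3, -1.3]
finger_gap: 26.5
finger_force: 25.0
clock: 11.05
eef_pos: [474.3, 375.6, 42.8]
eef_rot: [-3.142, 0.0, 0.611]
wrist_force: [-0.0, -0.6, -1.1]
finger_gap: 26.2
finger_force: 25.0
```

```bash
python3 -m jog '[[20,[0,0,0.02],0],[20,[0,0,0.02],0],[20,[0,0,0],0]]'; python3 -m jog '[[20,[0,0,0.02],0],[20,[0,0,0.01],0],[20,[0,0,0],0]]'
```

```text
clock: 11.35
eef_pos: [474.3, 375.6, 40.8]
eef_rot: [-3.142, 0.0, 0.611]
wrist_force: [-0.0, 0.1, -1.8]
finger_gap: 26.8
finger_force: 25.0
clock: 11.65
eef_pos: [474.4, 375.7, 39.7]
eef_rot: [-3.142, -0.0, 0.611]
wrist_force: [-1.9, -1.1, 2.8]
finger_gap: 26.6
finger_force: 25.0
```

Contact was felt at the expected height, so I'll release, rise and look.

```bash
python3 -m jog '[[32,[0,0,0],0],[45,[0,0,0],0],[60,[0,0,0],0],[60,[0,0,-0.1],0],[60,[0,0,-0.3],0],[60,[0,0,-0.6],0],[60,[0,0,-0.7],0],[60,[0,0,-0.8],0],[60,[0,0,-0.8],0],[60,[0,0,-0.8],0],[60,[0,0,-0.8],0],[60,[0,0,-0.8],0],[60,[0,0,-0.8],0],[60,[0,0,-0.7],0],[60,[0,0,-0.5],0],[60,[0,0,-0.3],0],[60,[0,0,0],0]]' && python3 - <<'E'
from h import *
np.set_printoptions(precision=1,suppress=True)
T=wristT();im=camera("wrist"); b=camera("side");a=camera("scene")
cv2.imwrite("pics/w5.png",np.hstack([im[60:360,60:360],cv2.resize(a[100:320,110:330],(300,300)),cv2.resize(b[100:360,150:400],(200,300))])[...,::-1])
go([490,-44,450],155); go([490,-44,450],150)
E
```

```text
clock: 13.35
eef_pos: [474.1, 375.5, 442.7]
eef_rot: [-3.142, -0.005, 0.611]
wrist_force: [-0.7, 0.7, -0.1]
finger_gap: 60.2
finger_force: 0.0
clock 13.5 pos [474.1 375.5 438.8] j [ 0.6  0.4  0.9 -0.   1.9  1.6] yaxis -25.0
twist -0.167 shift [-7.5  3.8 -0.2]
clock 13.5 pos [474.1 375.5 438.8] j [ 0.6  0.4  0.9 -0.   1.9  1.6] yaxis -30.0
twist -0.139 shift [-7.1  4.5 -0.2]
```

View pics/w5.png

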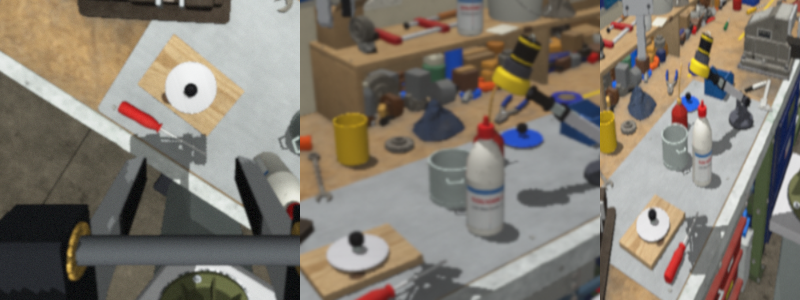

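The lid lies flat, knob up, in the middle of the board. Next I take a close look at the lamp.

```bash
python3 - <<'E'
from h import *
a=camera("scene");b=camera("side")
f=lambda i,x,y:cv2.resize(i[y:y+120,x:x+80],None,fx=5,fy=5,interpolation=cv2.INTER_CUBIC)
cv2.imwrite("pics/l.png",np.hstack([f(a,245,115),f(b,260,115)])[...,::-1])
E
```

```text
(no output)
```

View pics/l.png

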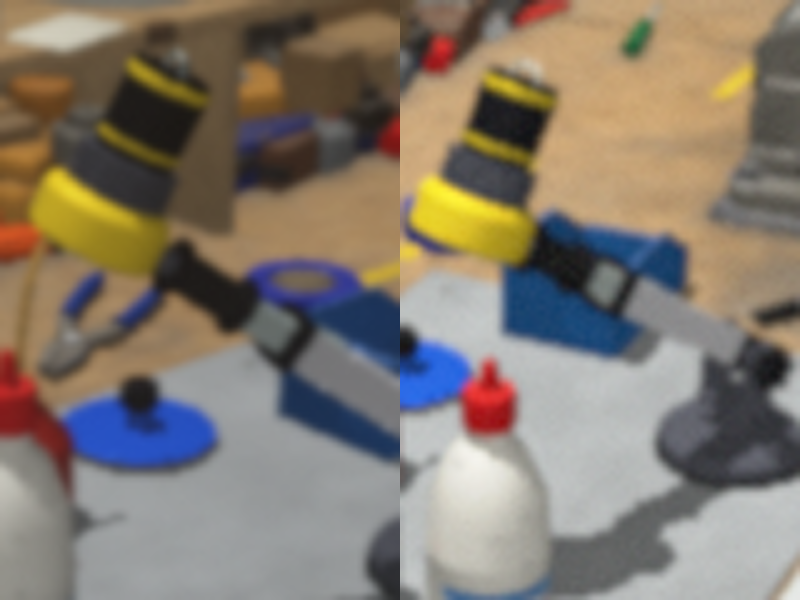

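```bash
python3 - <<'E'
from h import *
np.set_printoptions(precision=1,suppress=True)
A=lambda x,y:(245+x/5-.4,115+y/5-.4);B=lambda x,y:(260+x/5-.4,115+y/5-.4)
P={}
for n,a,b in [("grip",(205,285),(165,256)),("top",(168,78),(118,83)),("band",(140,145),(104,142)),("collar",(285,338),(218,290)),("head",(102,222),(72,218))]:
    P[n],e=tri([ray("scene",A(*a)),ray("side",B(*b))]);print(n,P[n],e[0])
for u,v in [("collar","grip"),("collar","head"),("grip","head"),("top","band"),("top","head")]:
    d=P[v]-P[u]; print(u,v,"len %.0f az %.1f el %.1f"%(np.linalg.norm(d),np.degrees(np.arctan2(d[1],d[0])),np.degrees(np.arcsin(d[2]/np.linalg.norm(d)))))
print("foot",atz("side",B(340,440),10))
E
```

```text
grip [459.1 -45.9 217.6] 0.27247070917629646
top [492.4 -44.2 327.3] 0.2339930964946347
band [492.5 -25.5 294.4] 0.8285687153268616
collar [443.  -95.  177.2] 1.5271735715632133
head [507.1 -12.2 247.7] 0.697887842210907
collar grip len 66 az 71.9 el 38.0
collar head len 126 az 52.3 el 33.9
grip head len 66 az 35.1 el 27.2
top band len 38 az 89.8 el -60.4
top head len 87 az 65.3 el -66.1
foot [ 395.  -218.7   10. ]
```

```bash
python3 -m jog '[[80,[0,0,-0.3],-0.046],[80,[0,0,-0.3],-0.046],[80,[0,0,-0.22],-0.047],[80,[-0.3,0.16,0],0],[80,[-0.53,0.28,0],0],[80,[-0.6,0.31,0],0],[80,[-0.6,0.31,0],0],[80,[-0.6,0.31,0],0],[80,[-0.6,0.31,0],0],[80,[-0.6,0.31,0],0],[80,[-0.6,0.31,0],0],[80,[-0.6,0.31,0],0],[80,[-0.6,0.31,0],0],[80,[-0.6,0.31,0],0],[80,[-0.6,0.31,0],0],[80,[-0.6,0.31,0],0],[80,[-0.6,0.31,0],0],[80,[-0.3,0.21,0],0],[80,[0,0,0],0],[80,[0,0,0],0]]' && python3 - <<'E'
from h import *
s=read_state();print(s["eef_pos"])
T=wristT();im=camera("wrist"); cv2.imwrite("pics/w6.png",cv2.resize(im,(768,576))[...,::-1])
E
```

```text
clock: 15.6
eef_pos: [455.3, -94.1, 480.1]
eef_rot: [-3.141, 0.0, 1.047]
wrist_force: [-0.9, -0.3, -0.2]
finger_gap: 79.9
finger_force: 0.0
[455.27043966 -94.05276388 480.07684925]
```

View pics/w6.png

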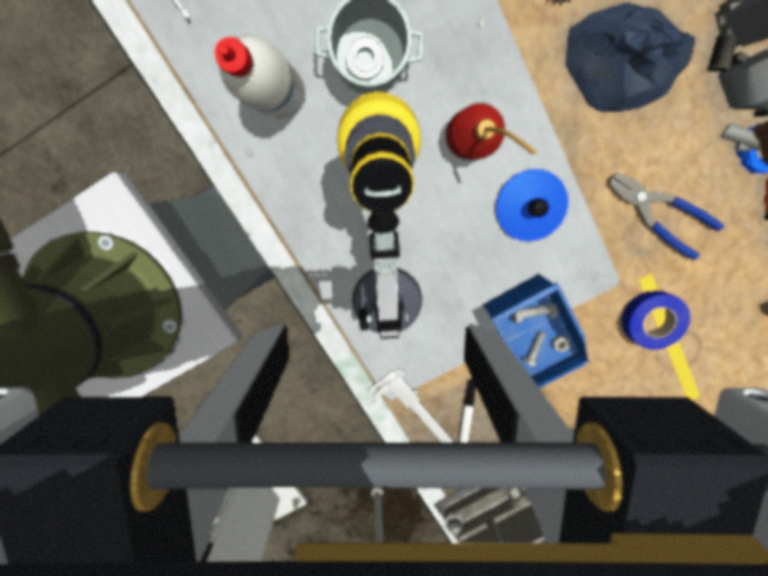

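```bash
python3 - <<'E'
from h import *
np.set_printoptions(precision=1,suppress=True)
T=wristT();w=lambda x,y,z:atz("wrist",(x/1.5-.2,y/1.5-.2),z,T)
f=w(388,301,10);t=w(382,184,330);h=w(379,128,255);tb=w(386,270,130);g=w(384,222,200);bd=w(381,155,300)
for n,p in zip(["foot","top","head","tube","grip","band"],[f,t,h,tb,g,bd]):
    d=p-f; print(n,p,"az %.1f"%np.degrees(np.arctan2(d[1],d[0])))
d=h-t;print(np.degrees(np.arctan2(d[1],d[0])))
E
```

```text
foot [ 404.9 -219.9   10. ] az 0.0
top [491.1 -40.9 330. ] az 64.3
head [512.2  -0.6 255. ] az 63.9
tube [ 439.9 -146.3  130. ] az 64.6
grip [471.7 -82.8 200. ] az 64.0
band [501.4 -22.  300. ] az 64.0
62.35256935300107
```

The overhead view gives arm azimuth 64°, foot at (388,300), barrel top at (381,182). The tool can't tilt, so I'll grip the upright battery barrel from above with the pads across the arm, and draw along the tube.

```bash
python3 -m jog '[[80,[0,0,0],-0.022],[80,[0.3,0.04,0],0],[80,[0.5,0.07,0.2],0],[80,[0.5,0.07,0.4],0],[80,[0.22,0.03,0.5],0],[80,[0,0,0.5],0],[80,[0,0,0.5],0],[80,[0,0,0.5],0],[80,[0,0,0.5],0],[80,[0,0,0.4],0],[80,[0,0,0.27],0],[80,[0,0,0.15],0],[80,[0,0,0],0],[80,[0,0,0],0]]'; python3 -m jog '[[70,[0,0,0],0],[60,[0,0,0],0],[52,[0,0,0],0],[45,[0,0,0],0],[40,[0,0,0],0],[40,[0,0,0],0],[40,[0,0,0],0],[40,[0,0,0],0]]' 30
```

```text
clock: 17.05
eef_pos: [498.4, -30.4, 285.3]
eef_rot: [3.141, -0.0, 1.117]
wrist_force: [0.2, 0.0, -0.2]
finger_gap: 79.8
finger_force: 0.0
clock: 17.85
eef_pos: [496.5, -29.9, 284.7]
eef_rot: [-3.137, 0.001, 1.117]
wrist_force: [-17.8, 5.1, 7.4]
finger_gap: 47.9
finger_force: 38.2
```

```bash
python3 -m jog '[[40,[0,-0.03,0],0],[40,[0,-0.02,0],0],[40,[0,0,0],0]]' 50
```

```text
clock: 18.15
eef_pos: [496.4, -29.9, 284.7]
eef_rot: [3.14, -0.0, 1.116]
wrist_force: [5.0, -4.4, 2.2]
finger_gap: 47.6
finger_force: 55.3
```

```bash
python3 -m jog '[[40,[0.06,0,-0.04],0],[40,[0.1,0,-0.07],0],[40,[0.1,0,-0.07],0],[40,[0,0,0],0]]'
```

```text
clock: 18.55
eef_pos: [502.0, -18.6, 293.6]
eef_rot: [3.14, 0.001, 1.116]
wrist_force: [3.3, -6.9, 2.4]
finger_gap: 47.3
finger_force: 55.3
```

```bash
python3 -m jog '[[40,[0.1,0,-0.07],0],[40,[0.15,0,-0.105],0],[40,[0.15,0,-0.105],0],[40,[0.15,0,-0.105],0],[40,[0.13,0,-0.09],0],[40,[0.1,0,-0.07],0],[40,[0,0,0],0]]'; python3 -m jog '[[40,[0.05,0,-0.035],0],[40,[0.03,0,-0.021],0],[40,[0,0,0],0]]'
```

```text
clock: 19.25
eef_pos: [519.2, 16.0, 320.6]
eef_rot: [3.14, 0.002, 1.115]
wrist_force: [2.3, -10.4, 0.8]
finger_gap: 46.9
finger_force: 55.0
clock: 19.55
eef_pos: [519.2, 16.3, 320.7]
eef_rot: [-3.138, 0.011, 1.112]
wrist_force: [-8.8, -32.3, -16.6]
finger_gap: 47.0
finger_force: 55.3
```

It stopped hard. Relax, then test for lock with a slight push back.

```bash
python3 -m jog '[[40,[-0.04,0,0.028],0],[40,[-0.04,0,0.028],0],[40,[0,0,0],0]]';python3 -m jog '[[40,[-0.03,0,0.021],0],[40,[-0.02,0,0.014],0],[40,[0,0,0],0]]'; python3 - <<'E'
from h import *
T=wristT()
for c in ["side","scene"]:
    im=camera(c); cv2.imwrite(f"pics/{c}_e.png",im[...,::-1])
    for r in regions_of(c,"lock_button")[:2]: print(c,r["conf"],r["rect"])
    i=im.astype(int); m=(i[...,0]>110)&(i[...,1]<70)&(i[...,2]<70); 
    n,l,st,ce=cv2.connectedComponentsWithStats(m.astype(np.uint8)); print([(np.round(ce[k]),st[k,4]) for k in range(1,n)])
E
```

```text
clock: 19.85
eef_pos: [519.1, 15.9, 320.5]
eef_rot: [3.14, 0.001, 1.115]
wrist_force: [4.8, -9.3, -1.2]
finger_gap: 47.6
finger_force: 55.4
clock: 20.15
eef_pos: [518.3, 14.3, 319.2]
eef_rot: [3.139, -0.0, 1.115]
wrist_force: [6.3, -4.8, 1.9]
finger_gap: 47.1
finger_force: 55.4
[(array([287.,  66.]), np.int32(3)), (array([202.,  74.]), np.int32(42)), (array([287.,  79.]), np.int32(10)), (array([321., 102.]), np.int32(113)), (array([286., 117.]), np.int32(18)), (array([173., 123.]), np.int32(49)), (array([189., 124.]), np.int32(10)), (array([160., 138.]), np.int32(44)), (array([221., 148.]), np.int32(1)), (array([223., 150.]), np.int32(1)), (array([211., 156.]), np.int32(2)), (array([223., 154.]), np.int32(1)), (array([222., 156.]), np.int32(1)), (array([277., 195.]), np.int32(88)), (array([249., 199.]), np.int32(235)), (array([122., 226.]), np.int32(18)), (array([ 63., 232.]), np.int32(1)), (array([ 86., 232.]), np.int32(2)), (array([ 46., 237.]), np.int32(1)), (array([ 70., 239.]), np.int32(8)), (array([ 47., 239.]), np.int32(1)), (array([ 76., 239.]), np.int32(2)), (array([ 49., 24
[... 1702 characters left out ...]
, (array([112., 207.]), np.int32(58)), (array([ 44., 208.]), np.int32(3)), (array([ 55., 219.]), np.int32(225)), (array([ 68., 207.]), np.int32(3)), (array([ 72., 208.]), np.int32(10)), (array([ 95., 210.]), np.int32(2)), (array([ 48., 211.]), np.int32(7)), (array([ 17., 217.]), np.int32(119)), (array([  7., 214.]), np.int32(1)), (array([  1., 216.]), np.int32(3)), (array([ 48., 220.]), np.int32(1)), (array([ 29., 226.]), np.int32(53)), (array([ 62., 228.]), np.int32(2)), (array([  9., 233.]), np.int32(59)), (array([  5., 239.]), np.int32(8)), (array([332., 311.]), np.int32(18)), (array([156., 323.]), np.int32(416)), (array([260., 354.]), np.int32(894)), (array([287., 372.]), np.int32(197))]
```

```bash
python3 - <<'E'
from h import *
foot=np.array([404.9,-219.9,85]);u=np.array([.438*.819,.899*.819,.574]);n=np.array([-.438*.574,-.899*.574,.819])
out=[]
for c,f in [("side","pics/side_e.png"),("scene","pics/scene_e.png")]:
    k=calibration(c);M=np.linalg.inv(np.array(k["cam_to_world"]))
    for a,b in [(125,15),(155,0),(0,0)]:
        p=foot+u*a+n*b; uv=cv2.projectPoints((M[:3,:3]@p+M[:3,3]).reshape(1,1,3),np.zeros(3),np.zeros(3),np.array(k["mtx"]),np.array(k["distortion"]))[0].ravel(); print(c,a,uv)
        if a==125: x,y=map(int,uv); im=cv2.imread(f); out.append(cv2.resize(im[y-50:y+40,x-40:x+20+10],(400,500),interpolation=cv2.INTER_CUBIC)) if len(out)<2 else 0; i=im[y-12:y+12,x-14:x+14].astype(int); r=i[...,2]-np.maximum(i[...,0],i[...,1]); j=np.unravel_index(r.argmax(),r.shape); print("reddest",r.max(),x-14+j[1],y-12+j[0])
cv2.imwrite("pics/e.png",np.hstack(out))
E
```

```text
side 125 [307.34074086 169.3349557 ]
reddest 37 309 158
side 155 [299.72587766 170.61748657]
side 0 [326.45803126 183.68065429]
scene 125 [310.25080251 181.55351877]
reddest 32 319 169
scene 155 [299.50472649 180.95669924]
scene 0 [337.49306673 204.67209931]
```

View pics/e.png

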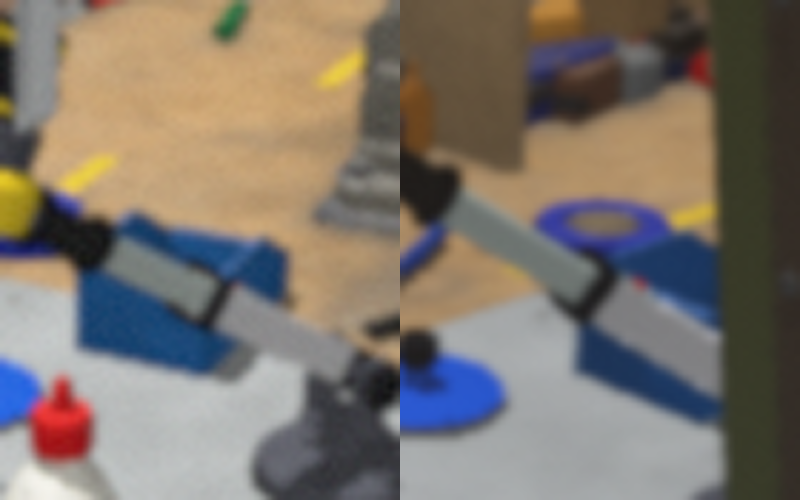

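In the scene crop a red spot now shows on the tube's upper face at (640,283), just behind the collar, where the first pictures had none. That looks like the button, so I'll confirm with one more small push back.

```bash
python3 -m jog '[[40,[-0.03,0,0.021],0],[40,[-0.02,0,0.014],0],[40,[0,0,0],0],[40,[0,0,0],0]]'
```

```text
clock: 20.75
eef_pos: [518.0, 13.5, 318.7]
eef_rot: [3.137, -0.004, 1.117]
wrist_force: [12.2, 5.8, 10.0]
finger_gap: 47.3
finger_force: 55.4
```

```bash
python3 -m jog '[[40,[0.04,0,-0.028],0],[50,[0,0,0],0],[62,[0,0,0],0],[75,[0,0,0],0],[85,[0,0,0],0],[85,[0,0,-0.1],0],[85,[0,0,-0.3],0],[85,[0,0,-0.5],0],[85,[0,0,-0.6],0],[85,[0,0,-0.6],0],[85,[0,0,-0.4],0],[85,[0,0,-0.2],0],[85,[0,0,0],0],[85,[0,0,0],0]]'; python3 - <<'E'
from h import *
T=wristT()
im=camera("scene"); i=im[165:185,300:325].astype(int); r=i[...,0]-np.maximum(i[...,2],i[...,1]); j=np.unravel_index(r.argmax(),r.shape);print("red",r.max(),300+j[1],165+j[0])
a=cv2.imread("pics/a.png")[165:185,300:325,::-1].astype(int); r0=a[...,0]-np.maximum(a[...,2],a[...,1]); print("before",r0.max(), "here before",r0[j])
im=camera("wrist"); cv2.imwrite("pics/w7.png",im[...,::-1])
for c in ["scene","side"]:
    camera(c)
    for n in ["lid","lamp_head","bottle_mid","pot_rim","board_top","bin_mid"]:
        for q in regions_of(c,n)[:1]: print(c,n,q["rect"])
E
```

```text
clock: 22.15
eef_pos: [517.5, 14.6, 452.5]
eef_rot: [-3.14, 0.001, 1.116]
wrist_force: [-0.6, -0.1, -0.3]
finger_gap: 84.8
finger_force: 0.0
red 32 300 165
before 31 here before 30
scene lid [152.9, 282.9, 43.8, 30.5]
scene lamp_head [267.2, 150.8, 72.8, 69.7]
scene bottle_mid [245.6, 230.3, 23.5, 89.1]
scene pot_rim [219.0, 229.5, 28.2, 46.0]
scene board_top [153.6, 294.1, 91.7, 57.4]
scene bin_mid [311.0, 189.9, 24.4, 36.7]
side lid [217.7, 291.6, 44.4, 30.1]
side lamp_head [278.1, 146.2, 57.8, 52.7]
side bottle_mid [276.0, 223.5, 22.0, 80.2]
side pot_rim [298.9, 172.2, 35.4, 26.5]
side board_top [214.8, 302.6, 79.9, 60.4]
side bin_mid [299.9, 171.8, 41.9, 27.3]
```

```bash
python3 - <<'E'
from h import *
i=camera("scene"); a=cv2.imread("pics/a.png")[...,::-1];e=cv2.imread("pics/scene_e.png")[...,::-1]
for m in (a,e,i):
    for y in (180,181,182,183): print([tuple(map(int,m[y,x])) for x in range(310,315)])
    print()
T=wristT();w=cv2.imread("pics/w7.png")[...,::-1]
k=calibration("wrist");M=np.linalg.inv(T)
p=np.array([404.9,-219.9,85])+125*np.array([.438*.819,.899*.819,.574])+15*np.array([-.25,-.516,.819])
uv=cv2.projectPoints((M[:3,:3]@p+M[:3,3]).reshape(1,1,3),np.zeros(3),np.zeros(3),np.array(k["mtx"]),np.array(k["distortion"]))[0].ravel();print(uv)
E
```

```text
[(57, 75, 99), (43, 64, 95), (35, 58, 93), (29, 53, 90), (27, 51, 90)]
[(90, 102, 112), (77, 93, 110), (60, 78, 103), (42, 64, 97), (31, 55, 91)]
[(113, 120, 123), (109, 119, 125), (94, 108, 120), (72, 90, 112), (51, 72, 105)]
[(119, 120, 122), (119, 124, 125), (114, 123, 128), (103, 115, 129), (80, 97, 123)]

[(70, 75, 101), (64, 60, 93), (51, 55, 92), (36, 56, 96), (29, 56, 97)]
[(108, 96, 106), (108, 74, 89), (90, 60, 86), (59, 60, 95), (36, 58, 99)]
[(128, 117, 119), (132, 97, 101), (122, 83, 95), (91, 83, 109), (57, 75, 111)]
[(130, 125, 126), (132, 117, 118), (128, 112, 116), (114, 115, 131), (87, 104, 132)]

[(70, 74, 100), (64, 59, 93), (51, 55, 92), (35, 55, 96), (29, 56, 96)]
[(107, 96, 105), (106, 73, 89), (87, 60, 86), (56, 59, 95), (36, 59, 98)]
[(127, 116, 118), (129, 97, 101), (117, 83, 95), (88, 82, 107), (57, 75, 111)]
[(128, 124, 125), (129, 116, 117), (127, 113, 117), (112, 114, 130), (87, 104, 132)]

[251.27365912 249.12418415]
```

The red button sits at (311–312,181), absent in the first picture and unchanged since release. The lid, pot, board, bottle and bin are where they should be, so I'm handing in.

```bash
python3 -c "
from cell import *
print(sign_off())"
```

```text
the job is handed in; nothing more can be done
None
```

The lid is lying knob up on the board, and the lamp arm is drawn out with its red button out of the lock hole (it resisted a push back). I pulled by the battery barrel rather than the rubber grip because the tool could not tilt. The pot, board, bottle and bin showed no movement; I did not re-check the oil can at the end. The job was handed in at about 23 s.

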